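Level the leaning cup stand with a wedge

ROBOT

A 6-joint arm with a two-finger parallel gripper is mounted at the origin on the work surface. World frame = base frame: x ahead of the robot, y to its left, z up, the work surface at z = 0. Lengths are in mm, angles in rad, forces in N, time in s.
With the tool pointing down it reaches from about 350 to 975 mm from the base axis. Payload 7.1 kg.
Tool frame: the origin (TCP) lies at the very end of the fingers, on their centre line; the grasp point (between the pads) lies 19 mm behind it; x points along the fingers, y is the direction in which the jaws open and shut, and the axes are right-handed (so a half turn about x gives the same grasp; the last joint's range is limited). The gripper opens to 88 mm and grips with 3 to 60 N. Pads are 20 mm wide; open, the fingers measure 115 mm over their backs; the gripper's body (75 mm by 178 mm) begins 61 mm behind the grasp point.
Start: joints at [-1.163, 0.423, 1.63, -0, 1.089, -0.019], TCP at [258.74, -568.91, 222.675] pointing down, gripper open.
Joint ranges: [-3, 3], [-0.9, 2.11], [0.09, 2.58], [-1.31, 4.45], [0.11, 2.69], [-2.54, 2.54]. Speed limits (rad/s): [2.39, 2.39, 3.01, 3.14, 3.14, 3.14].

INTERFACE

Orientations are given as a rotation vector (axis times angle).
In Python, from workcell import ctrl gives the robot as it stands. The module is installed in compiled form; this text tells all that it offers.
- The arm moves only by the tool carry_out, never from a script. Its argument "commands" is a list of rows, each a list of 6 numbers: the shift along the tool's x, y, z in m, then the turn, a rotation vector about the tool's x, y, z in degrees. In form: [[tx, ty, tz, rx, ry, rz], ...]. A call has 1 to 8 rows; each row shifts and turns the pose as measured when the row begins, along the tool's axes as they then stand; what a row does not reach is not made up. A row lasts 1/8 s, in which the tool goes at most 62.5 mm and 10.7 degrees, less where a joint would pass 70% of its speed; a pose out of reach is approached as far as the arm can. A call with a gripper value outside its range is refused whole. "grip" is the closure, from 0 (fully open) to 1 (shut), set as the call begins (left out, the last holds). The fingers move at their own pace and stop on an object; the grip force is fixed at half the most. Time passes only in rows, so rows that do not move let the fingers close. It gives the time, the measured TCP pose, the force and the opening at its end, in the units of the state.
- ctrl.get_obs(): the state, without advancing time (a new reading comes with each control period).
- ctrl.get_image(name): name is "scene" or "top" or "wrist"; returns a dict with "pixels" (480x640x3 uint8, blue, green, red), "intrinsics" (3x3 intrinsics, pixels), "rvec" (rotation vector, rad) and "tvec" (3), from world to camera coordinates, as OpenCV has them. Camera axes: x right, y down, z forward; pixel columns grow to the right and rows downward; lengths in mm; the calibration is good to about 2 mm. The wrist camera is an equidistant fisheye: a pixel r from the principal point sees the ray r / f radians off the axis. A picture is of the moment at which its call begins. There is no depth.
- ctrl.close_job(): hands the job in, once; it reports no verdict.
The state is a dict: "t": time; "qpos": joint angles; "qvel": joint speeds; "joint_torque": joint torques, N m; "ee_pos": TCP position; "orientation": TCP orientation; "ft_force": force on the tool from outside, world axes, zero at the start; "moment": the same for the moment, N m; "width": finger opening in mm.
Only numpy, scipy, OpenCV 4.12 (cv2) and the standard library are available. Lean on these libraries where they do the work, as an engineer would, in place of code of your own. Each camera call takes 0.05 s, during which the arm holds its last target. There are 200 camera calls.

TASK

The three-footed wire cup stand leans because the foot under its near right corner (as you see it from the robot) is short. Take the wooden wedge (not the plain block), lay it on the counter and push it, thin end first, under that foot until the ball in the level on top rests wholly between the two black lines; leave the wedge there carrying the foot. Do not shift or knock over the other things on the counter.

Things in the scene. Friction and masses are not known exactly. Their poses are not given: they have to be found in the camera images.
- wedge_mid (a point): Loose wood wedge, 110 mm long, 50 mm wide, about 100 g, flat underside; thickness grows evenly from 3 mm (thin end) to 29.4 mm (thick end). Point: midway along length and width, 8 mm above the underside (16 mm thick there). x points to the thin end, y across, z up. Starts flat on the counter, thin end roughly to the robot's left.
- foot (a point): Lowest point of the short round-ended foot (26 mm across) under the stand's low corner, the near right one as the robot sees it. It hangs 7 to 11 mm above the counter at first, 20 to 23 mm when level. Axes as rack. The rack overhangs it: right edge (parallel to y) 60 mm from it to the right (-x), near edge 60 mm nearer the robot (+y).
- rack: Wire rack of the cup stand (rods 6 to 10 mm thick, gaps 12 mm), 306 mm square, far left corner cut off. Origin: middle of the square, rods' underside, 56 to 59 mm above the counter. x: from its right edge to its left edge (as the robot sees it); y: roughly to the robot. The short foot is at (-95, 95, -36) mm. It starts leaning 0.09 rad down to that foot, and can go 0.05 rad past level.
- stand: Two sound posts of the cup stand, 22 mm across, fixed to the counter at (-95, -95) and (95, 95) mm from this origin (x, y as rack's; origin below the rack's middle). The rack (about 2 kg) rocks by its own weight about the line through them; its short foot then bears with 4 to 8 N. Friction keeps a wedge where it is left.
- level_mid (a point): Middle of the ball level fixed on the rack, 27 mm above the rods' underside: a dark trough 150 mm long with a white floor, along the diagonal from the low corner to the cut-off corner. Two black lines across the floor, inner edges 14 mm either side of this point.
- ball_mid (a point): Centre of the dark steel ball, 16 mm across, that rolls in the level's trough to its lower end and settles in about 1.5 s. Its distance from level_mid is 4.5 mm per 0.01 rad of lean, or per 1.3 mm at the foot; about 40 mm at first, towards the low corner (-x, +y of the rack); if that corner is raised too high it is on the other side. Level: ball wholly between the two black lines.
- block_mid (a point): Bystander, to be left alone: plain oblong wood block, 110 x 50 x 26 mm, same thickness all along; origin at mid-height.
- tamper_mid (a point): Bystander, to be left alone: steel coffee tamper standing on its round foot, 58 mm across, 90 mm tall; origin at mid-height.
- jug_mid (a point): Bystander, to be left alone: steel milk jug with a handle, 84 mm across, 110 mm tall; origin at mid-height.
- glass1_mid (a point): Bystander, to be left alone: shot glass, 60 mm across, 75 mm tall; origin at mid-height.
- glass2_mid (a point): Bystander, to be left alone: second shot glass, 60 mm across, 75 mm tall; origin at mid-height.
- tub_mid (a point): Bystander, to be left alone: white tub with a red lid, 90 mm across, 150 mm tall; origin at mid-height.
Things that resemble listed ones, but are neither listed nor needed, are in the scene too. What is shaped like the part that bears wedge_mid but purple or turquoise is not meant.

How it is judged:
By the outcome, as a careful person would: the job done as asked, in the order asked, and still so for the second after the job is handed in, with the robot touching nothing.
It also fails if it takes over 61 s, if anything falls off the work surface, if the arm or the gripper's body presses on something with over 40 N, if the wrist force passes 120 N, or if a joint passes its speed limit or range.

## Working session

There is one attempt and no reset: what is moved stays moved. The work goes in short steps, Python scripts to look and compute and a tool call to move; the robot and the scene stay as the last step left them, time stands still between calls to the robot, and variables do not carry over. Pictures are saved under pics/ and viewed, about 8 in all and at most 12, crops included, and the job is handed in when it is done.

Besides the shell and the picture viewer there is one more tool, called after "Emit:" as a command line: name --pt "numbers of a row" for each row, then --argument value for the rest. carry_out: Moves the arm, as the interface text tells. Its arguments: {"type":"object","properties":{"commands":{"type":"array"},"grip":{"type":"number"}},"required":["commands"]}

```bash
mkdir -p pics; cat > h.py <<'E'
import numpy as np, cv2
from workcell import ctrl
def grab(n):
    im=ctrl.get_image(n); im['n']=n; return im
def ray(im,u,v):
    K=np.array(im['intrinsics']);R=cv2.Rodrigues(np.array(im['rvec'],float))[0];t=np.array(im['tvec'],float).ravel()
    x=(u-K[0,2])/K[0,0];y=(v-K[1,2])/K[1,1]
    if im['n']=='wrist':
        r=np.hypot(x,y);d=np.array([x/r*np.sin(r),y/r*np.sin(r),np.cos(r)]) if r>1e-9 else np.array([0,0,1.])
    else: d=np.array([x,y,1.])
    return -R.T@t, R.T@d/np.linalg.norm(d)
def onz(im,u,v,z):
    c,d=ray(im,u,v); return c+d*(z-c[2])/d[2]
def proj(im,P):
    K=np.array(im['intrinsics']);R=cv2.Rodrigues(np.array(im['rvec'],float))[0];t=np.array(im['tvec'],float).ravel()
    p=R@np.array(P,float)+t
    if im['n']=='wrist':
        h=np.hypot(p[0],p[1]);th=np.arctan2(h,p[2]);p=np.array([p[0]/h*th,p[1]/h*th,1])
    else: p=p/p[2]
    return K[0,0]*p[0]+K[0,2],K[1,1]*p[1]+K[1,2]
def tool():
    o=ctrl.get_obs();return np.array(o['ee_pos']),cv2.Rodrigues(np.array(o['orientation'],float))[0],o
E
python3 - <<'E'
from h import *
import pickle
d={n:grab(n) for n in('scene','top')}
pickle.dump(d,open('d.pkl','wb'))
for n in d:
    cv2.imwrite(f'pics/{n}0.png',d[n]['pixels']); im=d[n]
    print(n,ray(im,320,240),im['intrinsics'][0][0])
p,R,o=tool();print(R.round(3),p,o['t'],o['width'],o['ft_force'])
E
```

```text
scene (array([1664.51352492,  239.14271439,  797.20773521]), array([-0.83452401, -0.20103298, -0.51298676])) 503.7820216830212
top (array([ 433.84033141,  -47.02435931, 1483.87589178]), array([ 0.04700741, -0.00718636, -0.99886869])) 516.2906142703207
[[-0.001  0.414 -0.91 ]
 [ 0.001 -0.91  -0.414]
 [-1.    -0.001 -0.   ]] [ 258.52280607 -568.45732248  221.99458184] 0.1 87.69667014950934 [ 0.58025372  0.35109022 -0.49548898]
```

View pics/scene0.png

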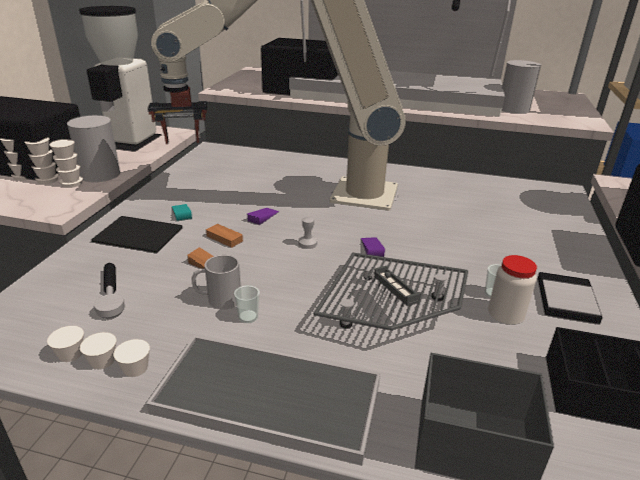

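View pics/top0.png

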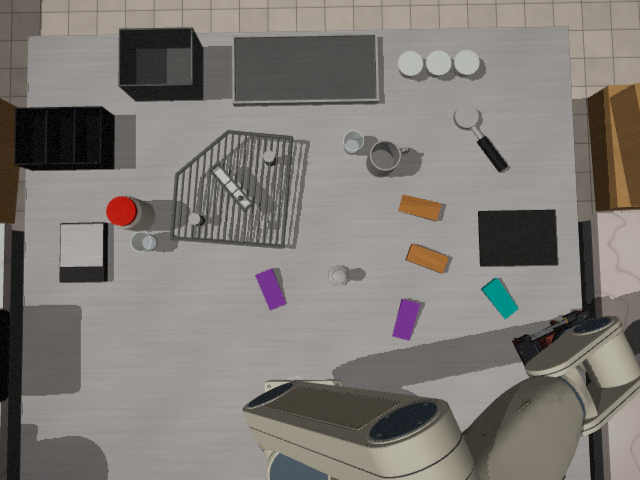

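Candidates: orange pieces at top (420,207) and (428,258); purple (271,288), (406,319) and turquoise (500,298) are excluded by colour. I'll check the orange ones in a close crop.

```bash
python3 - <<'E'
from h import *
import pickle
d=pickle.load(open('d.pkl','rb'))
s=d['scene']['pixels'];t=d['top']['pixels']
a=cv2.resize(s[215:280,180:260],(400,325),interpolation=3)
b=cv2.resize(t[185:285,390:460],(400,571),interpolation=3)[:571]
b=cv2.resize(t[185:285,380:460],(400,500),interpolation=3)
r=cv2.resize(s[240:335,300:475],(800,434),interpolation=3)[:,:800]
c=np.zeros((600,800,3),np.uint8);c[:325,:400]=a;c[:500,400:]=b
c[330:600,:400]=cv2.resize(t[120:255,165:365],(400,270),interpolation=3)
cv2.imwrite('pics/c1.png',c)
for n in d:
    im=d[n];hsv=cv2.cvtColor(im['pixels'],cv2.COLOR_BGR2HSV)
    m=cv2.inRange(hsv,(5,120,60),(22,255,255))
    for k in cv2.findContours(m,0,2)[0]:
        if 150<cv2.contourArea(k)<2000:
            q=cv2.minAreaRect(k);bx=cv2.boxPoints(q)
            print(n,q,[onz(im,*p,20)[:2].round(0).tolist() for p in bx], onz(im,*q[0],20).round())
E
```

```text
scene ((198.3076629638672, 257.5384521484375), (21.07860565185547, 18.30510711669922), 33.690067291259766) [[611.0, -403.0], [529.0, -413.0], [573.0, -337.0], [650.0, -331.0]] [ 592. -370.   20.]
scene ((223.8448486328125, 234.86209106445312), (37.42234420776367, 15.625467300415039), 23.198589324951172) [[471.0, -412.0], [383.0, -433.0], [438.0, -294.0], [520.0, -280.0]] [ 455. -353.   20.]
top ((426.7054748535156, 257.9520568847656), (39.91103744506836, 17.43913459777832), 20.556041717529297) [[445.0, -297.0], [491.0, -316.0], [449.0, -420.0], [403.0, -401.0]] [ 447. -359.   20.]
top ((419.3824157714844, 206.97061157226562), (40.01837158203125, 17.70509910583496), 14.03624439239502) [[583.0, -281.0], [632.0, -294.0], [602.0, -404.0], [553.0, -390.0]] [ 592. -342.   20.]
top ((9.0, 169.0), (54.0, 18.0), 90.0) [[800.0, 858.0], [799.0, 807.0], [643.0, 803.0], [643.0, 855.0]] [721. 831.  20.]
```

View pics/c1.png

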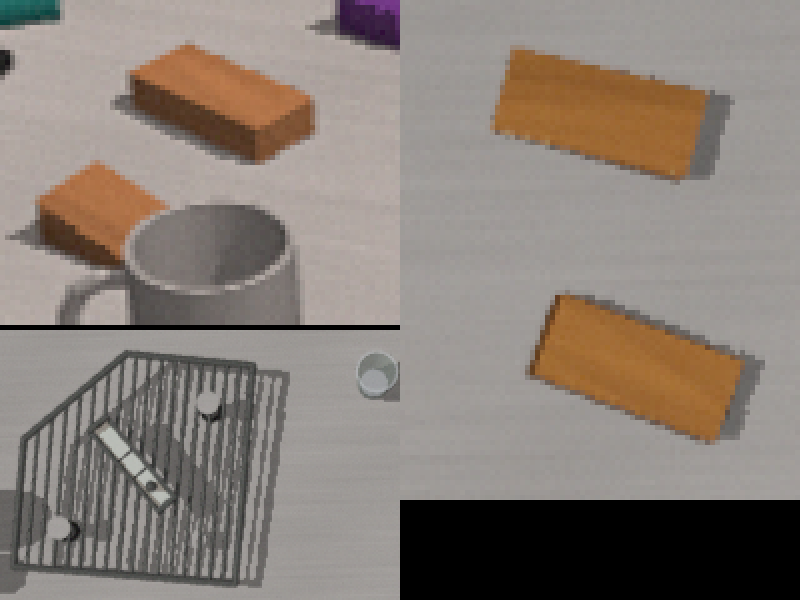

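The crop shows that the far orange piece (top px 420,207; scene px 200,257) tapers to the robot's left, so it's the wedge. The near one (428,258) is the uniform block. In the top view, the rack corners are about (292,137), (284,246) and (171,236), with the ball at (240,198).

```bash
python3 - <<'E'
from h import *
import pickle
d=pickle.load(open('d.pkl','rb'));t=d['top'];s=d['scene']
C={}
for n,(u,v),z in [('FR',(292,137),62),('NR',(284,246.5),45),('NL',(171.5,236.5),62),('LC',(176.5,174),70),('FC',(228,131),70),('postFR',(269.5,157.5),62),('postNL',(196,219),62),('lev',(232,187),85),('ball',(240.5,198),85),('tamper',(340,275),45),('glass',(353,143),40),('jug',(385,157),60),('purp',(271,288),13)]:
    C[n]=onz(t,u,v,z);print(n,C[n].round())
ex=C['NL']-C['NR'];ey=C['NR']-C['FR']
print('ex',ex,np.hypot(*ex[:2]),'ey',ey,np.hypot(*ey[:2]))
ex=ex[:2]/np.hypot(*ex[:2]);ey=ey[:2]/np.hypot(*ey[:2]);print(ex,ey,ex@ey)
e=ex+np.array([-ey[1],ey[0]])*(1 if ex@np.array([-ey[1],ey[0]])>0 else -1);e/=np.hypot(*e)
f=np.array([-e[1],e[0]]);f*=np.sign(f@ey)
O=(C['FR'][:2]+153*e+153*f+C['NL'][:2]-153*e-153*f)/2
O2=(C['postFR']+C['postNL'])[:2]/2
print('e',e,'f',f,'O corners',O,'O posts',O2,'lev',C['lev'],'foot',O-95*e+95*f,O2-95*e+95*f)
# wedge corners with taper
hsv=cv2.cvtColor(t['pixels'],cv2.COLOR_BGR2HSV);m=cv2.inRange(hsv,(5,120,60),(22,255,255))
for k in cv2.findContours(m,0,2)[0]:
    q=cv2.minAreaRect(k)
    if 150<cv2.contourArea(k) and q[0][1]<230 and q[0][0]>300:
        b=cv2.boxPoints(q);b=b[np.argsort(b[:,0])]
        thin=sum(onz(t,*p,3) for p in b[:2])/2;thick=sum(onz(t,*p,29) for p in b[2:])/2
        print('thin',thin,'thick',thick,np.linalg.norm((thin-thick)[:2]),'mid',(thin+thick)/2)
        a=(thin-thick)[:2];a/=np.hypot(*a);print('axis',a,np.degrees(np.arctan2(a[1],a[0])))
for P in [(*(O-95*e+95*f),45),(*C['postFR'][:2],62)]: print(proj(s,P),proj(t,P))
E
```

```text
FR [790.  16.  62.]
NR [485.  43.  45.]
NL [517. 352.  62.]
LC [690. 337.  70.]
FC [808. 193.  70.]
postFR [733.  80.  62.]
postNL [564. 285.  62.]
lev [648. 181.  85.]
ball [618. 158.  85.]
tamper [ 403. -111.   45.]
glass [ 775. -155.   40.]
jug [ 730. -242.   60.]
purp [369.  84.  13.]
ex [ 32.03896551 309.08197045  17.        ] 310.7380886952763 ey [-304.86031879   27.16020383  -17.        ] 306.06778766710437
[0.10310601 0.99467037] [-0.9960549   0.08873918] -0.01443301847520895
e [0.09592509 0.99538856] f [-0.99538856  0.09592509] O corners [653.50148253 184.23484425] O posts [648.76147043 182.10243349] lev [648.45475213 180.79388733  85.        ] foot [549.82668587  98.78581536] [545.08667377  96.6534046 ]
thin [ 609.12793581 -290.0709064     3.        ] thick [ 576.63900757 -394.83573034   29.        ] 109.686821423849 mid [ 592.88347169 -342.45331837   16.        ]
axis [0.29619719 0.95512681] 72.77066001309875
thin [ 764.58823075 -880.24017207    3.        ] thick [ 757.01890698 -970.88407088   29.        ] 90.9593923376552 mid [ 760.80356887 -925.56212148   16.        ]
axis [0.08321652 0.99653149] 85.22652459117995
(np.float64(365.92413824282073), np.float64(268.6680581153032)) (np.float64(263.8664468757561), np.float64(223.6624474879505))
(np.float64(344.9585641770155), np.float64(303.35168283710533)) (np.float64(269.5), np.float64(157.5))
```

```bash
cat >> h.py <<'E'
from scipy.linalg import logm,expm
def Rt(yaw_deg,pitch_deg=90,flip=1):
    # tool x: along yaw heading, pitched down; tool y horizontal, to the right of heading
    a,b=np.radians([yaw_deg,pitch_deg]);x=np.array([np.cos(a)*np.cos(b),np.sin(a)*np.cos(b),-np.sin(b)])
    y=np.array([np.sin(a),-np.cos(a),0])*flip;return np.stack([x,y,np.cross(x,y)],1)
def plan(P,R,n):
    p,R0,o=tool();T0=np.eye(4);T0[:3,:3]=R0;T0[:3,3]=p;T=np.eye(4);T[:3,:3]=R;T[:3,3]=P
    M=np.real(expm(logm(np.linalg.inv(T0)@T)/n))
    r=np.degrees(cv2.Rodrigues(M[:3,:3])[0].ravel());print('t',o['t'],'row',(M[:3,3]/1000).round(4).tolist(),r.round(2).tolist(),'x',n)
E
python3 -c "
from h import *
plan([587,-361,100],Rt(72.8),8);plan([587,-361,100],Rt(72.8,90,-1),8)"
```

```text
t 0.1 row [0.0152, 0.0115, -0.0487] [-6.04, -0.0, 0.01] x 8
t 0.1 row [0.0153, -0.0554, -0.0254] [16.46, 0.01, 0.01] x 8
```

Emit:
carry_out --pt "0.0152 0.0115 -0.0487 -6.04 0 0" --pt "0.0152 0.0115 -0.0487 -6.04 0 0" --pt "0.0152 0.0115 -0.0487 -6.04 0 0" --pt "0.0152 0.0115 -0.0487 -6.04 0 0" --pt "0.0152 0.0115 -0.0487 -6.04 0 0" --pt "0.0152 0.0115 -0.0487 -6.04 0 0" --pt "0.0152 0.0115 -0.0487 -6.04 0 0" --pt "0.0152 0.0115 -0.0487 -6.04 0 0" --grip 0

```text
t: 1.1
ee_pos: [591.6, -355.2, 94.6]
orientation: [1.412, 1.064, -1.414]
ft_force: [-0.4, -0.3, 0.2]
width: 87.9
```

```bash
python3 -c "
from h import *
plan([587,-361,6],Rt(72.8),4)
w=grab('wrist');im=w['pixels'];hsv=cv2.cvtColor(im,cv2.COLOR_BGR2HSV);m=cv2.inRange(hsv,(5,120,60),(22,255,255))
for k in cv2.findContours(m,0,2)[0]:
    if cv2.contourArea(k)>400:
        q=cv2.boxPoints(cv2.minAreaRect(k)); print(cv2.contourArea(k),[onz(w,*x,16).round().tolist()[:2] for x in q])
cv2.imwrite('pics/w1.png',im)
print(proj(w,[587,-361,0]),proj(w,[609,-290,3]),proj(w,[577,-395,29]))"
```

```text
t 1.1 row [0.0222, -0.0007, 0.0017] [0.28, -0.0, 0.02] x 4
451.5 [[696.0, -570.0], [793.0, -598.0], [801.0, -628.0], [699.0, -596.0]]
5003.0 [[436.0, -298.0], [484.0, -308.0], [449.0, -402.0], [391.0, -398.0]]
11424.5 [[586.0, -280.0], [631.0, -293.0], [601.0, -406.0], [550.0, -391.0]]
(np.float64(323.58103607223626), np.float64(251.43693316766303)) (np.float64(325.4459068506342), np.float64(149.1843350552366)) (np.float64(323.1378613060938), np.float64(313.09488861793295))
```

View pics/w1.png

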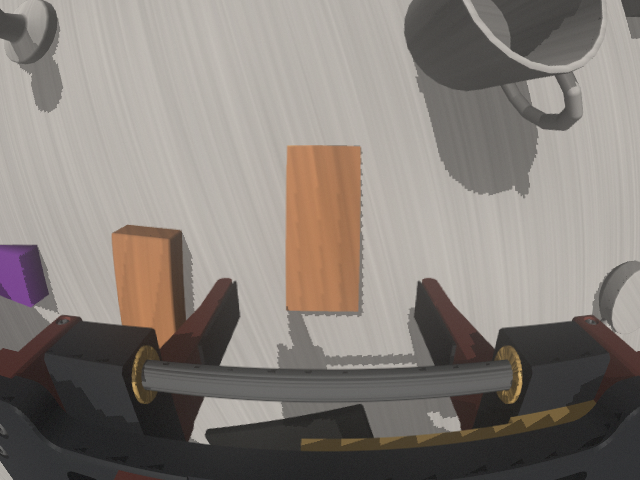

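The wrist view shows the wedge (px 287–361 × 147–313) centred between the fingers and lined up with them. Next I'll go down and grip.

Emit:
carry_out --pt "0.0222 -0.0007 0.0017 0.28 0 0" --pt "0.0222 -0.0007 0.0017 0.28 0 0" --pt "0.0222 -0.0007 0.0017 0.28 0 0" --pt "0.0222 -0.0007 0.0017 0.28 0 0" --pt "0 0 0 0 0 0"

```text
t: 1.78
ee_pos: [590.7, -354.7, 0.3]
orientation: [1.424, 1.059, -1.421]
ft_force: [0.4, 5.7, 16.8]
width: 87.5
```

Emit:
carry_out --pt "0 0 0 0 0 0" --pt "0 0 0 0 0 0" --pt "0 0 0 0 0 0" --pt "0 0 0 0 0 0" --pt "0 0 0 0 0 0" --pt "0 0 0 0 0 0" --grip 1

```text
t: 2.52
ee_pos: [590.3, -357.8, 0.4]
orientation: [1.431, 1.054, -1.424]
ft_force: [-0.2, 5.0, 7.7]
width: 49.9
```

```bash
python3 -c "
from h import *
p,R,o=tool();print(p,o['width'],o['ft_force'])
e=np.array([.0959,.9954]);f=np.array([547.5,97.7])
print(f-95*e)
plan([587,-361,70],Rt(72.8),2)"
```

```text
[ 5.90322666e+02 -3.57823926e+02  3.88717093e-01] 49.88555040471394 [-0.15248311  4.95381235  7.65752649]
[538.3895   3.137 ]
t 2.525 row [-0.0348, -0.0011, 0.0019] [-0.02, -0.13, -0.02] x 2
```

Emit:
carry_out --pt "-0.035 0 0 0 0 0" --pt "-0.035 0 0 0 0 0" --pt "0 0 0 0 0 0"

```text
t: 2.9
ee_pos: [588.1, -359.2, 68.3]
orientation: [1.433, 1.055, -1.428]
ft_force: [-0.5, -0.4, -0.9]
width: 50.0
```

```bash
python3 -c "
from h import *
p,R,o=tool();print(p,o['width'],o['ft_force'])
plan([538.4,3,66],Rt(84.5),8)"
```

```text
[ 588.14694205 -359.24151314   68.26256156] 50.01504055822045 [-0.45047963 -0.44818738 -0.93043067]
t 2.9 row [0.0004, -0.0157, -0.043] [-1.49, -0.04, 0.02] x 8
```

```bash
python3 -c "
from h import *
plan([535,-43,64],Rt(84.5),8)"
```

```text
t 2.9 row [0.0007, -0.0149, -0.0373] [-1.49, -0.04, 0.02] x 8
```

Emit:
carry_out --pt "0.0 -0.0149 -0.036 -1.49 0 0" --pt "0.0 -0.0149 -0.036 -1.49 0 0" --pt "0.0 -0.0149 -0.036 -1.49 0 0" --pt "0.0 -0.0149 -0.036 -1.49 0 0" --pt "0.0 -0.0149 -0.036 -1.49 0 0" --pt "0.0 -0.0149 -0.036 -1.49 0 0" --pt "0.0 -0.0149 -0.036 -1.49 0 0" --pt "0 0 0 0 0 0"

```text
t: 3.9
ee_pos: [533.6, -84.9, 55.6]
orientation: [1.299, 1.167, -1.308]
ft_force: [-0.1, -0.4, -0.2]
width: 49.8
```

```bash
python3 -c "
from h import *
p,R,o=tool();print(p,o['width'],o['ft_force'])
plan([534,-44,4],Rt(84.5),4)
plan([534,-44,4],Rt(84.5),1)"
```

```text
[533.57649998 -84.92572764  55.60578576] 49.809452913216624 [-0.05782503 -0.37850033 -0.2060154 ]
t 3.9 row [0.013, -0.0009, -0.0101] [-0.41, -0.12, 0.24] x 4
t 3.9 row [0.052, -0.0038, -0.0403] [-1.62, -0.47, 0.95] x 1
```

Emit:
carry_out --pt "0 -0.002 -0.02 -0.8 -0.2 0.4" --pt "0 -0.002 -0.02 -0.8 -0.2 0.4" --pt "0.013 0 0 0 0 0" --pt "0.013 0 0 0 0 0" --pt "0.013 0 0 0 0 0" --pt "0.008 0 0 0 0 0" --pt "0 0 0 0 0 0"

```text
t: 4.78
ee_pos: [533.3, -47.0, 1.4]
orientation: [1.28, 1.165, -1.287]
ft_force: [-0.6, 0.1, -0.8]
width: 50.1
```

```bash
python3 -c "
from h import *
p,R,o=tool();print(p,o['width'],o['ft_force'])
plan([538.4,3,3],Rt(84.5),4)
plan([538.4,3,1],Rt(84.5),1)"
```

```text
[533.2628073  -47.00951744   1.39223679] 50.05648389763263 [-0.59912498  0.11410564 -0.82280216]
t 4.775 row [-0.0004, 0.0, -0.0126] [-0.05, -0.0, 0.09] x 4
t 4.775 row [0.0004, 0.0001, -0.0503] [-0.21, -0.02, 0.35] x 1
```

Emit:
carry_out --pt "-0.0004 0 -0.0126 0 0 0.1" --pt "-0.0004 0 -0.0126 0 0 0.1" --pt "0 0 -0.0126 0 0 0.1" --pt "0 0 -0.01 0 0 0" --pt "0.001 0 0 0 0 0" --pt "0 0 0 0 0 0"

```text
t: 5.52
ee_pos: [539.5, 4.8, 2.6]
orientation: [1.283, 1.16, -1.279]
ft_force: [0.7, 0.1, -1.1]
width: 49.3
```

Emit:
carry_out --pt "0 0 0 0 0 0" --pt "0 0 0 0 0 0" --pt "0 0 0 0 0 0" --pt "0 0 0 0 0 0" --pt "0 0 0 0 0 0" --grip 0

```text
t: 6.15
ee_pos: [539.8, 3.8, 2.8]
orientation: [1.284, 1.159, -1.28]
ft_force: [0.7, -0.1, -0.5]
width: 87.8
```

```bash
python3 -c "
from h import *
p,R,o=tool();print(p,o['width'],o['ft_force'],R.round(3))
e=np.array([.0959,.9954]);f=np.array([547.5,97.7]);
q=p[:2]-f;print('along',q@e,'across',q@[e[1],-e[0]])
w=grab('wrist');cv2.imwrite('pics/w2.png',w['pixels'])"
```

```text
[539.78599182   3.7563723    2.81183754] 87.7685083803571 [ 0.73861077 -0.09175184 -0.4727331 ] [[ 0.003  0.995 -0.1  ]
 [ 0.    -0.1   -0.995]
 [-1.     0.003 -0.   ]]
along -94.25126039870706 across 1.3306701585093836
```

View pics/w2.png

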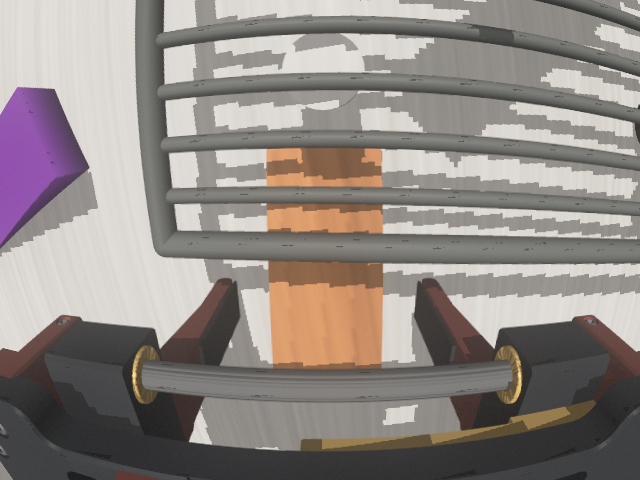

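The wedge lies aligned with the foot: the wedge centre is at px 325, the foot at px (323,72). I'll go up and back, close the fingers, and start pushing with the tool upright, which keeps the gripper body above the tamper.

Emit:
carry_out --pt "-0.03 0 0 0 0 0" --pt "-0.03 0 0 0 0 0" --pt "0 0 0.031 0 0 0" --pt "0 0 0.031 0 0 0" --pt "0 0 0 0 0 0" --pt "0.022 0 0 0 0 0" --pt "0.02 0 0 0 0 0" --pt "0 0 0 0 0 0" --grip 1

```text
t: 7.2
ee_pos: [534.1, -57.3, 22.1]
orientation: [1.284, 1.158, -1.279]
ft_force: [-0.3, 0.2, -1.2]
width: 11.2
```

```bash
cat >> h.py <<'E'
E=np.array([.0959,.9954]);F=np.array([547.5,97.7])
def st():
    p,R,o=tool();q=p[:2]-F;print('t',o['t'],p.round(1),'w',round(o['width'],1),np.round(o['ft_force'],1),'along',(q@E).round(1),'across',(q@[E[1],-E[0]]).round(1),'xdir',R[:,0].round(2),'ydir',R[:,1].round(3))
E
python3 -c "
from h import *
st();q=F-85*E;plan([*q,18],Rt(84.5),5)"
```

```text
t 7.2 [534.1 -57.3  22.1] w 11.2 [-0.3  0.2 -1.2] along -155.6 across 1.6 xdir [ 0.  0. -1.] ydir [ 0.995 -0.099  0.004]
t 7.2 row [0.0008, -0.0003, -0.0141] [-0.04, -0.01, -0.04] x 5
```

Emit:
carry_out --pt "0.004 0 0 0 0 0" --pt "0 0 -0.0141 0 0 0" --pt "0 0 -0.0141 0 0 0" --pt "0 0 -0.0141 0 0 0" --pt "0 0 -0.0141 0 0 0" --pt "0 0 -0.01 0 0 0" --pt "0 0 0 0 0 0"

```text
t: 8.07
ee_pos: [542.3, 15.0, 19.9]
orientation: [1.283, 1.157, -1.275]
ft_force: [1.2, -1.0, -0.9]
width: 0.3
```

```bash
python3 -c "
from h import *
st();w=grab('wrist');cv2.imwrite('pics/w3.png',w['pixels'])
q=F-125*E;plan([*q,55],Rt(89,30),6);plan([*q,60],Rt(89,30),6);plan([*(F-100*E),14],Rt(89,30),4)
print([onz(w,u,v,16) for u,v in ((300,300),)])"
```

```text
t 8.075 [542.3  15.   19.9] w 0.3 [ 1.2 -1.  -0.9] along -82.8 across 2.8 xdir [ 0.01 -0.   -1.  ] ydir [ 0.995 -0.097  0.006]
t 8.125 row [-0.0086, -0.0007, 0.004] [-0.66, 9.99, -0.45] x 6
t 8.125 row [-0.0094, -0.0007, 0.0037] [-0.66, 9.99, -0.45] x 6
t 8.125 row [-0.0003, -0.0008, 0.0047] [-0.99, 14.99, -0.68] x 4
[array([528.71320622,  15.21201601,  16.        ])]
```

View pics/w3.png

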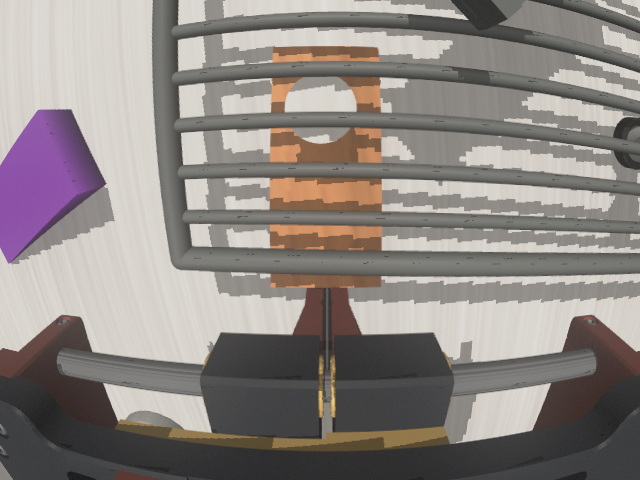

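The wedge was pushed straight. The foot at px (321,110) is now above it, and the wedge spans px 271–381. Now I'll back off and tilt the tool to 30° so it can push under the rack.

Emit:
carry_out --pt "-0.015 0 0.025 0 0 0" --pt "-0.02 0 0.02 0 0 0" --pt "0 0 0 -1 10 -0.5" --pt "0 0 0 -1 10 -0.5" --pt "0 0 0 -1 10 -0.5" --pt "0 0 0 -1 10 -0.5" --pt "0 0 0 -1 10 -0.5" --pt "0 0 0 -0.5 10 -0.5" --grip 1

```text
t: 9.12
ee_pos: [540.8, -31.7, 59.9]
orientation: [1.915, 1.921, -0.501]
ft_force: [0.0, 0.5, -0.8]
width: 0.7
```

```bash
python3 -c "
from h import *
st();q=F-100*E+np.array([-2,0]);plan([*q,14],Rt(90,30),4)
s=grab('scene')['pixels'];t=grab('top')['pixels']
c=np.zeros((600,800,3),np.uint8);c[:360]=cv2.resize(s[195:345,150:483],(800,360),interpolation=3);c[360:,:480]=cv2.resize(t[120:290,165:505],(480,240),interpolation=3)
cv2.imwrite('pics/c2.png',c)"
```

```text
t 9.125 [540.8 -31.7  59.9] w 0.7 [ 0.   0.5 -0.8] along -129.5 across 5.7 xdir [ 0.    0.86 -0.5 ] ydir [1.    0.007 0.016]
t 9.125 row [0.0122, -0.0013, 0.0062] [0.25, 0.06, -0.03] x 4
```

View pics/c2.png

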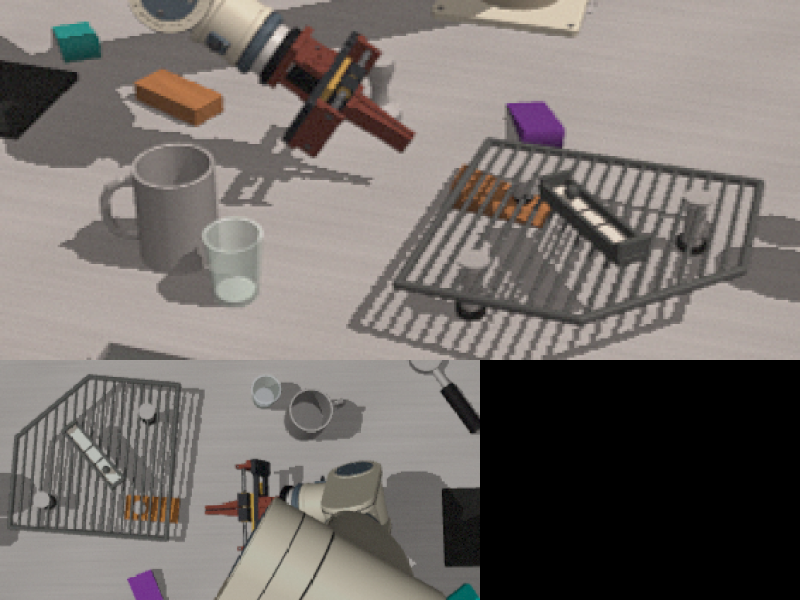

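The gripper is clear of everything, the tamper still stands, and the wedge is under the foot region. Next I'll lower the tool and find contact.

Emit:
carry_out --pt "0.011 -0.003 0.02 0 0 0" --pt "0.011 -0.003 0.02 0 0 0" --pt "0.017 0 -0.01 0 0 0" --pt "0.017 0 -0.01 0 0 0" --pt "0 0 0 0 0 0"

```text
t: 9.85
ee_pos: [534.8, 7.5, 10.0]
orientation: [1.91, 1.913, -0.517]
ft_force: [0.2, -0.6, -0.5]
width: 0.3
```

```bash
python3 -c "
from h import *
st();q=F-60*E+np.array([-2,0]);plan([*q,13],Rt(90,30),4)"
```

```text
t 9.85 [534.8   7.5  10. ] w 0.3 [ 0.2 -0.6 -0.5] along -91.0 across -4.0 xdir [ 0.    0.86 -0.51] ydir [1.    0.005 0.012]
t 9.85 row [0.0062, 0.0013, -0.0045] [0.18, 0.24, -0.03] x 4
```

Emit:
carry_out --pt "0.007 0.001 -0.008 0 0 0" --pt "0.009 0.001 -0.005 0 0 0" --pt "0.009 0.001 -0.005 0 0 0" --pt "0.009 0.001 -0.005 0 0 0" --pt "0 0 0 0 0 0"

```text
t: 10.48
ee_pos: [543.8, 43.8, 14.2]
orientation: [1.906, 1.895, -0.516]
ft_force: [0.4, 0.8, 0.1]
width: 0.6
```

```bash
cat > ball.py <<'E'
from h import *
st();t=grab('top');s=grab('scene')
import sys
# level axis: ball offset from level_mid in the top view, along low corner(-) to cut corner(+)
g=cv2.cvtColor(t['pixels'],cv2.COLOR_BGR2GRAY)
c=np.zeros((560,800,3),np.uint8)
c[:,:400]=cv2.resize(t['pixels'][155:225,200:250],(400,560),interpolation=3)
c[:400,400:]=cv2.resize(s['pixels'][255:315,365:425],(400,400),interpolation=3)
cv2.imwrite(sys.argv[1],c)
d=(np.array([1,1])+0.)/2**.5
u=E-np.array([-E[1],E[0]]);u/=np.hypot(*u) # world dir towards cut corner
f=[]
for k in np.arange(-75,76,3.):
    P=np.array([648.5,181.5])+u*k;a,b=proj(t,[*P,85]);f.append(int(cv2.getRectSubPix(g,(3,3),(a,b)).mean()))
print(list(zip(np.arange(-75,76,3).tolist(),f)))
E
python3 ball.py pics/b1.png
```

```text
t 10.475 [543.8  43.8  14.2] w 0.6 [0.4 0.8 0.1] along -54.0 across 1.5 xdir [ 0.01  0.85 -0.52] ydir [1.    0.001 0.024]
[(-75, 120), (-72, 93), (-69, 77), (-66, 95), (-63, 135), (-60, 171), (-57, 185), (-54, 187), (-51, 186), (-48, 186), (-45, 183), (-42, 171), (-39, 151), (-36, 125), (-33, 93), (-30, 68), (-27, 66), (-24, 78), (-21, 106), (-18, 141), (-15, 147), (-12, 144), (-9, 163), (-6, 183), (-3, 186), (0, 186), (3, 186), (6, 186), (9, 186), (12, 184), (15, 166), (18, 145), (21, 156), (24, 178), (27, 185), (30, 186), (33, 186), (36, 186), (39, 186), (42, 185), (45, 185), (48, 186), (51, 185), (54, 185), (57, 186), (60, 182), (63, 167), (66, 143), (69, 115), (72, 83), (75, 71)]
```

Emit:
carry_out --pt "0.006 0 -0.0035 0 0 0" --pt "0.006 0 -0.0035 0 0 0" --pt "0.003 0 -0.002 0 0 0" --pt "0 0 0 0 0 0" --pt "0 0 0 0 0 0" --pt "0 0 0 0 0 0" --pt "0 0 0 0 0 0" --pt "0 0 0 0 0 0"

```text
t: 11.58
ee_pos: [546.6, 56.5, 14.0]
orientation: [1.905, 1.883, -0.517]
ft_force: [-1.0, -3.8, -0.0]
width: 0.3
```

Emit:
carry_out --pt "0 0 0 0 0 0" --pt "0 0 0 0 0 0" --pt "0 0 0 0 0 0" --pt "0 0 0 0 0 0" --pt "0 0 0 0 0 0" --pt "0 0 0 0 0 0" --pt "0 0 0 0 0 0"

```text
t: 12.45
ee_pos: [546.6, 56.5, 14.0]
orientation: [1.905, 1.883, -0.517]
ft_force: [-0.4, -4.1, 0.2]
width: 0.7
```

```bash
python3 ball.py pics/b2.png; python3 -c "
from h import *
cv2.imwrite('pics/w4.png',grab('wrist')['pixels'])"
```

```text
t 12.45 [546.6  56.5  14. ] w 0.7 [-0.4 -4.1  0.2] along -41.1 across 3.0 xdir [ 0.02  0.85 -0.53] ydir [ 1.    -0.003  0.03 ]
[(-75, 130), (-72, 101), (-69, 77), (-66, 89), (-63, 126), (-60, 166), (-57, 184), (-54, 186), (-51, 187), (-48, 187), (-45, 186), (-42, 186), (-39, 187), (-36, 186), (-33, 186), (-30, 186), (-27, 186), (-24, 186), (-21, 184), (-18, 170), (-15, 129), (-12, 79), (-9, 57), (-6, 61), (-3, 70), (0, 82), (3, 120), (6, 161), (9, 182), (12, 184), (15, 166), (18, 142), (21, 149), (24, 175), (27, 185), (30, 186), (33, 186), (36, 186), (39, 186), (42, 186), (45, 186), (48, 186), (51, 186), (54, 186), (57, 186), (60, 182), (63, 167), (66, 142), (69, 114), (72, 83), (75, 70)]
```

View pics/w4.png

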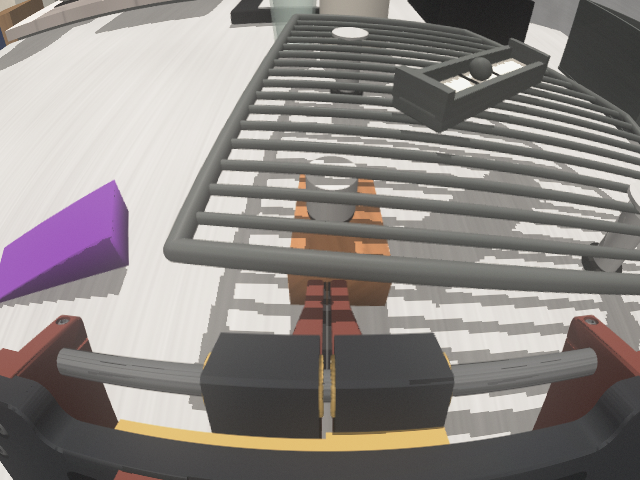

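The foot is centred on the wedge. The ball is still about 8 mm towards the low corner, so it needs about 9 mm more push.

Emit:
carry_out --pt "0.004 0 -0.0023 0 0 0" --pt "0.004 0 -0.0023 0 0 0" --pt "0.001 0 -0.0005 0 0 0" --pt "0 0 0 0 0 0" --pt "0 0 0 0 0 0" --pt "0 0 0 0 0 0" --pt "0 0 0 0 0 0" --pt "0 0 0 0 0 0"

```text
t: 13.6
ee_pos: [548.6, 63.1, 14.0]
orientation: [1.905, 1.875, -0.517]
ft_force: [-0.0, -3.8, 1.5]
width: 0.5
```

Emit:
carry_out --pt "0 0 0 0 0 0" --pt "0 0 0 0 0 0" --pt "0 0 0 0 0 0" --pt "0 0 0 0 0 0" --pt "0 0 0 0 0 0" --pt "0 0 0 0 0 0" --pt "0 0 0 0 0 0" --pt "0 0 0 0 0 0"

```text
t: 14.6
ee_pos: [548.6, 63.0, 14.0]
orientation: [1.904, 1.875, -0.517]
ft_force: [-0.8, -3.2, 1.7]
width: 0.6
```

```bash
python3 ball.py pics/b3.png
```

```text
t 14.6 [548.6  63.   14. ] w 0.6 [-0.8 -3.2  1.7] along -34.4 across 4.4 xdir [ 0.02  0.84 -0.53] ydir [ 0.999 -0.005  0.034]
[(-75, 132), (-72, 101), (-69, 73), (-66, 82), (-63, 114), (-60, 155), (-57, 180), (-54, 186), (-51, 187), (-48, 187), (-45, 186), (-42, 186), (-39, 186), (-36, 187), (-33, 187), (-30, 187), (-27, 187), (-24, 187), (-21, 186), (-18, 181), (-15, 150), (-12, 119), (-9, 112), (-6, 106), (-3, 82), (0, 66), (3, 71), (6, 88), (9, 122), (12, 158), (15, 162), (18, 137), (21, 140), (24, 169), (27, 184), (30, 186), (33, 186), (36, 186), (39, 186), (42, 186), (45, 186), (48, 186), (51, 186), (54, 186), (57, 186), (60, 183), (63, 172), (66, 148), (69, 116), (72, 82), (75, 68)]
```

View pics/b3.png

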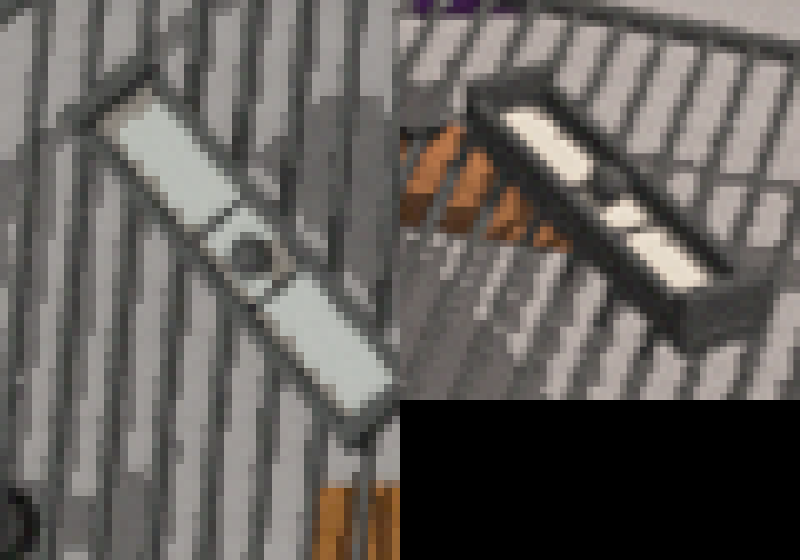

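The ball is between the lines: in the crop it's at (252,254) and the lines' midpoint is (252,251). After parallax I put it about 3 mm towards the low side, so I'll nudge slightly and back off.

Emit:
carry_out --pt "0.003 0 -0.0017 0 0 0" --pt "0 0 0 0 0 0" --pt "-0.013 0 0.0075 0 0 0" --pt "-0.026 0 0.015 0 0 0" --pt "-0.035 0 0.01 0 0 0" --pt "-0.04 0 0 0 0 0" --pt "-0.04 0 -0.02 0 0 0" --pt "0 0 0 0 0 0"

```text
t: 15.7
ee_pos: [544.8, -77.5, 86.7]
orientation: [1.905, 1.877, -0.52]
ft_force: [-0.1, 0.7, 0.2]
width: 0.6
```

Emit:
carry_out --pt "0 0 0 0 0 0" --pt "0 0 0 0 0 0" --pt "0 0 0 0 0 0" --pt "0 0 0 0 0 0" --pt "0 0 0 0 0 0" --pt "0 0 0 0 0 0" --pt "0 0 0 0 0 0" --pt "0 0 0 0 0 0"

```text
t: 16.7
ee_pos: [542.7, -74.6, 83.8]
orientation: [1.904, 1.884, -0.522]
ft_force: [0.5, 0.1, -0.2]
width: 0.6
```

```bash
python3 ball.py pics/b4.png; python3 -c "
from h import *
a=cv2.imread('pics/b4.png');s=grab('scene')['pixels'];t=grab('top')['pixels']
c=np.zeros((600,800,3),np.uint8);c[:300,:400]=cv2.resize(s,(400,300));c[:300,400:]=cv2.resize(t,(400,300));c[300:,:428]=cv2.resize(a,(428,300))
c[300:,428:]=cv2.resize(s[230:335,340:475],(372,300),interpolation=3)
cv2.imwrite('pics/c5.png',c)"
```

```text
t 16.7 [542.7 -74.6  83.8] w 0.6 [ 0.5  0.1 -0.2] along -172.0 across 11.8 xdir [ 0.02  0.85 -0.53] ydir [ 1.    -0.003  0.026]
[(-75, 132), (-72, 102), (-69, 75), (-66, 81), (-63, 113), (-60, 154), (-57, 182), (-54, 187), (-51, 187), (-48, 187), (-45, 187), (-42, 187), (-39, 187), (-36, 187), (-33, 187), (-30, 187), (-27, 187), (-24, 187), (-21, 187), (-18, 184), (-15, 158), (-12, 131), (-9, 127), (-6, 122), (-3, 96), (0, 70), (3, 65), (6, 74), (9, 98), (12, 134), (15, 152), (18, 137), (21, 141), (24, 170), (27, 185), (30, 187), (33, 187), (36, 187), (39, 187), (42, 187), (45, 187), (48, 187), (51, 187), (54, 187), (57, 187), (60, 184), (63, 173), (66, 149), (69, 117), (72, 82), (75, 69)]
```

View pics/c5.png

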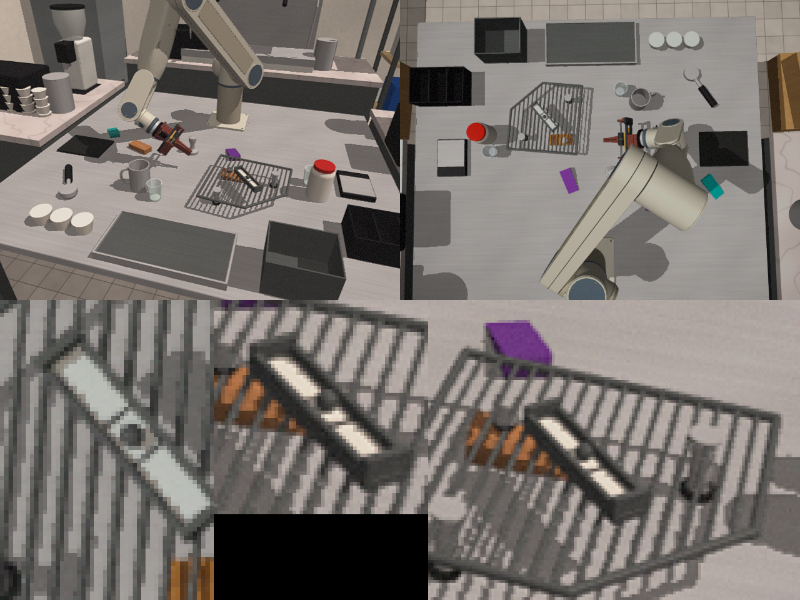

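The ball sits at about +0.7 mm in the profile, or about −0.6 mm with parallax, and the tool is clear. I'll lift the arm once more to check the tamper, which the arm hid.

Emit:
carry_out --pt "-0.045 0 -0.035 0 0 0" --pt "-0.045 0 -0.035 0 0 0" --pt "-0.045 0 -0.035 0 0 0" --pt "-0.045 0 -0.035 0 0 0" --pt "0 0 0 0 0 0" --pt "0 0 0 0 0 0" --pt "0 0 0 0 0 0" --pt "0 0 0 0 0 0"

```text
t: 17.9
ee_pos: [535.3, -153.1, 300.8]
orientation: [1.906, 1.892, -0.527]
ft_force: [-1.2, -0.5, 0.6]
width: 0.1
```

```bash
python3 ball.py pics/b5.png | head -1; python3 -c "
from h import *
import pickle
d=pickle.load(open('d.pkl','rb'));s=grab('scene')['pixels']
c=np.vstack([cv2.resize(x[195:345,150:550],(800,300),interpolation=3) for x in (d['scene']['pixels'],s)])
cv2.imwrite('pics/c6.png',c)"
```

```text
t 17.9 [ 535.3 -153.1  300.8] w 0.1 [-1.2 -0.5  0.6] along -250.8 across 11.9 xdir [ 0.01  0.85 -0.53] ydir [ 1.    -0.002  0.019]
```

View pics/c6.png

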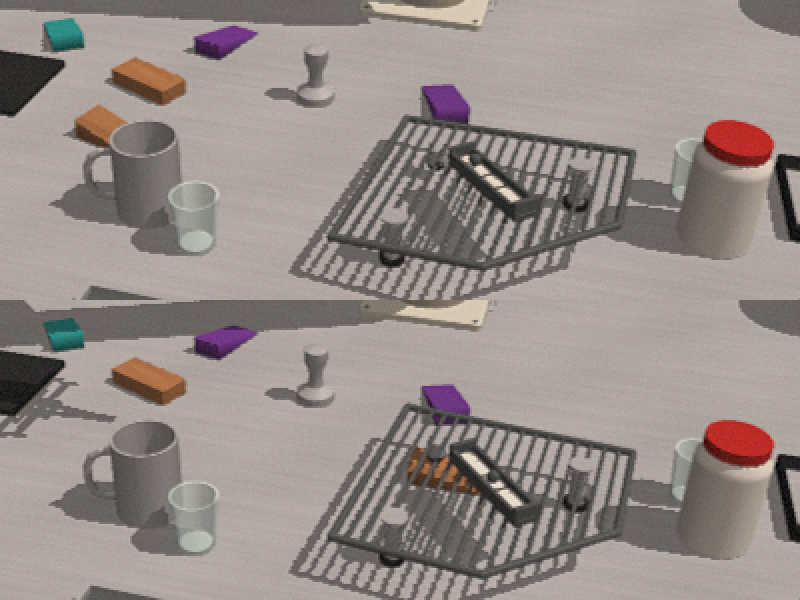

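Comparing before (top) and after (bottom), every bystander is where it was, including the tamper at (316,375). The wedge is under the foot.

```bash
python3 -c "
from workcell import ctrl
print(ctrl.close_job())"
```

```text
the job is handed in; nothing more can be done
None
```

The stand is level: the wedge is under the short foot and carrying it, and I handed the job in at about 18 s of the 61 s allowed. I picked the wedge up, laid it on the counter in front of the foot and pushed it in thin end first. The first part of the push was with the tool upright, and the last part with it tilted to 30° to reach under the rack.

- **Ball:** in the last top-view reading, with the gripper withdrawn, the ball was within about 1 mm of the middle of the level. It can be up to 6 mm off and still be wholly between the lines. The eyeballed crop agreed.
- **Wedge and gripper:** the gripper touches nothing, and the foot sat centred across the wedge's width when last seen from close by.
- **Other things:** a before/after comparison of the scene camera showed the tamper, jug, glasses, tub, block and look-alikes where they started.
- **Contact force:** the fingertips touched the counter lightly while grasping, with about 17 N read at the wrist. Otherwise the readings stayed below 10 N.
- **No checks failed or disagreed.**

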